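Show the red-specimen slide over the slide viewer

ROBOT

A 6-joint arm with a two-finger parallel gripper is mounted at the origin on the work surface. World frame = base frame: x ahead of the robot, y to its left, z up, the work surface at z = 0. Lengths are in m, angles in degrees, forces in N, time in s.
With the tool pointing down it reaches from about 0.35 to 0.875 m from the base axis. Payload 4.2 kg.
Tool frame: the origin (TCP) lies midway between the tips of the shut fingers; the grasp point (between the pads) lies 19 mm behind it; z points along the fingers, x is the direction in which the jaws open and shut, and the axes are right-handed (so a half turn about z gives the same grasp; the last joint's range is limited). The gripper opens to 87 mm and grips with 3 to 60 N. Pads are 19 mm wide; open, the fingers measure 117 mm over their backs; the gripper's body (75 mm by 190 mm) begins 51 mm behind the grasp point.
Start: joints at [84.259, 22.042, 0.453, 0, -68.411, -14.817], TCP at [0.219, 0.585, 0.223] pointing down, gripper open.
Joint ranges: [-179.83, 179.83], [-69.29, 118.12], [-61.27, 80.66], [-181.25, 117.63], [-171.15, -9.14], [-177.46, 177.46]. Speed limits (degrees/s): [159.86, 159.86, 180, 180, 180, 180].

INTERFACE

Orientations are given as a 3x3 rotation matrix whose columns are the frame's x, y, z axes.
In Python, from station import sense, capture, finish_job, find_in gives the robot as it stands.
- The arm moves only by the shell command python3 -m creep 'ROWS'. ROWS is JSON, a list of rows, each a list of 7 numbers: the shift along the tool's x, y, z in mm, then the turn, a rotation vector about the tool's x, y, z in degrees, then the opening, from 0 (shut) to 1 (fully open). A call has exactly 10 rows; each row shifts and turns the commanded pose from where the row before left it, along the tool's axes as they then stand; what a row does not reach is not made up. A row lasts 1/8 s, in which the tool goes at most 62.5 mm and 10.7 degrees, less where a joint would pass 70% of its speed; a pose out of reach is approached as far as the arm can. A call with a gripper value outside its range is refused whole. The fingers move at their own pace and stop on an object; the grip force is fixed at half the most. Time passes only in rows, so rows that do not move let the fingers close, or fill a call up. It gives the time, the measured TCP pose, the force and the opening at its end, in the units of the state.
- sense(): the state, without advancing time (a new reading comes with each control period).
- capture(name): name is "scene" or "top"; returns a dict with "color" (480x640x3 uint8, blue, green, red), "vertical_fov" (degrees; the focal length in pixels is half the picture's height over the tangent of half this angle, whatever the lens; pixels are square), "cx", "cy" (the principal point, pixels), "k1" (the pictures are not rectified: a ray, as slopes to the right and down, at radius r is drawn at 1 + k1 r^2 times it, then the intrinsics apply), "R" (3x3) and "t" (3): a world point X has camera coordinates R X + t. Camera axes: x right, y down, z forward; pixel columns grow to the right and rows downward; lengths in m; the calibration is good to about 2 mm. A picture is of the moment at which its call begins. There is no depth.
- finish_job(): hands the job in, once; it reports no verdict.
Trained networks look in the newest picture that a camera, given by its name, has taken for a name from the list of things; names that differ only in an ending like _2 or _b are one class to them, and where a whole thing is asked for, a point or a joint stands for the part that bears it (a point fixed in the world has none). Each returns a list of dicts, best first, with "p" (0 to 1); they miss things now and then, are a little off and sometimes report something else, mostly with a low value. They report only what shows in the picture. A call takes as long as a camera call. They do not tell look-alikes from the thing itself.
- find_in(camera, name): "xy" ([column, row] in pixels, amid what is visible of it).
The state is a dict: "time_s": time; "joints": joint angles; "joint_velocities": joint speeds; "effort": joint torques, N m; "tcp_pos": TCP position; "ee_rot": TCP orientation; "wrist_force": force on the tool from outside, world axes, zero at the start; "moment": the same for the moment, N m; "gripper_width": opening from 0.0 (shut) to 1.0 (fully open).
Only numpy, scipy, OpenCV 4.12 (cv2) and the standard library are available. Lean on these libraries where they do the work, as an engineer would, in place of code of your own. Each camera call takes 0.05 s, during which the arm holds its last target. There are 200 camera calls.

TASK

Make the slide viewer ready: seat the loose white backlight block fully home on the two pegs of its grey base and let go of it. Then take the clear slide with the red specimen out of the black foam: find its frosted end by the small notch in the top corner, grip only the other, clear end (the fingers must not touch the frosted end), and lift it out. Finish while still holding it in the air close above the backlight, centred over it and touching nothing else, leaned over about half-way between upright and flat so that the label side faces up, not down; leave the amber slide and everything else on the bench as it is.

Things in the scene. Friction and masses are not known exactly. Their poses are not given: they have to be found in the camera images.
- light_mid (a point): centre (half-way up) of the loose backlight block: white box 120 mm (its x) x 50 mm (its y) x 40 mm high (its z, up), about 0.3 kg, teal stripe round the long sides, pale yellow light panel on top. Two round sockets in its underside at x = +40 and -40 mm on its centre line, 14 mm wide, 18 mm deep. It fits either way round. Grip it across its 50 mm width
- base_seat (a point): centre of the top face of the fixed grey viewer base, 140 mm (x) x 70 mm (y), its top 18 mm above the bench. Two upright steel pegs 10 mm in diameter with tapered tips, 14 mm tall, stand on it at x = +40 and -40 mm on its centre line. Seated, the backlight lies flat on this face with the same centre, its x along the base's x (or the opposite), its top 40 mm above this point
- slide_mid (a point): centre of the clear cast-resin slide with the red round specimen: 120 mm long (x), 8 mm thick (y), 50 mm high (z), 58 g. It starts upright on its long edge in a foam slot, z up, any way round, standing 30 mm out of the foam. Its clear end, x = -6 to +60 mm, is where to grip, from above across the 8 mm. The rest is frosted. +y is the label side
- slide_frosted: the frosted whitish end of that slide, x = -60 to -6 mm, fixed to it; origin in the middle of the slide's lower long edge, axes the slide's. Its upper (+z) outer corner has a 12 x 12 mm notch. The label, white paper with a blue stripe, is on its +y face: facing the label of the standing slide, the notch is at the top right. Fingers must not touch it
- amber_mid (a point): centre of the other slide, orange-brown resin, same size, standing in the other slot of the foam parallel to the clear one, 64 mm from it, with its notch and frosted end at its +x end. To be left alone
- foam: fixed black foam block 160 mm (x) x 124 mm (y), 26 mm high; origin under its centre. Two slots along its x at y = +32 and -32 mm, 123 x 10 mm, 20 mm deep, hold the slides
- stain: small amber dropper bottle, 34 mm across, 75 mm tall; origin under its centre. A bystander
- petri: clear flat petri dish, 86 mm across, 14 mm tall; origin under its centre. A bystander
- beaker: open glass beaker, 68 mm across, 90 mm tall; origin under its centre. A bystander
- jar: glass jar with red cap, 60 mm across, 75 mm tall; origin under its centre. A bystander
- coverslips: green plastic box, 60 x 60 x 30 mm; origin under its centre. A bystander
- alcohol: white bottle with blue cap, 64 mm across, 160 mm tall; origin under its centre. A bystander
Mind the look-alikes: they are no part of the job. What is shaped like the part that bears amber_mid but pink is not meant.

How it is judged:
By the outcome, as a careful person would: the job done as asked, in the order asked, and still so for the second after the job is handed in, while the arm keeps its last pose, push and grip.
It also fails if it takes over 48 s, if anything falls off the work surface, if the arm or the gripper's body presses on something with over 40 N, if the wrist force passes 120 N, or if a joint passes its speed limit or range.

## Working session

There is one attempt and no reset: what is moved stays moved. The work goes in short steps, Python scripts to look and compute and a shell command to move; the robot and the scene stay as the last step left them, time stands still between calls to the robot, and variables do not carry over. Pictures are saved under pics/ and viewed, about 8 in all and at most 12, crops included, and the job is handed in when it is done.

```bash
mkdir -p pics; ls
cat > h.py <<'E'
import numpy as np, cv2, json
from station import sense, capture, find_in
def K(c):
    f=240/np.tan(np.radians(c["vertical_fov"]/2)); return f
def proj(c,X):
    X=np.atleast_2d(X); p=X@np.array(c["R"]).T+np.array(c["t"]); s=p[:,:2]/p[:,2:]
    r2=(s**2).sum(1,keepdims=True); return s*(1+c["k1"]*r2)*K(c)+[c["cx"],c["cy"]]
def ray(c,uv):
    d=(np.array(uv,float)-[c["cx"],c["cy"]])/K(c); s=d.copy()
    for _ in range(20): s=d/(1+c["k1"]*(s@s))
    R=np.array(c["R"]); o=-R.T@np.array(c["t"]); return o,R.T@np.array([s[0],s[1],1])
def onz(c,uv,z):
    o,d=ray(c,uv); return o+d*(z-o[2])/d[2]
E
python3 - <<'E'
from h import *
for n in("scene","top"):
    c=capture(n); cv2.imwrite(f"pics/{n}0.png",c["color"])
    print(n,c["vertical_fov"],c["k1"],(-np.array(c["R"]).T@np.array(c["t"])).round(3),np.array(c["R"]).round(2).tolist())
    for k in["light_mid","slide_mid","slide_frosted","amber_mid","foam","base_seat"]:
        print(k,[(np.round(d["xy"],1).tolist(),round(d["p"],2), onz(c,d["xy"],.03).round(3).tolist()) for d in find_in(n,k)[:4]])
s=sense();print(s["time_s"],s["ee_rot"],s["gripper_width"])
E
```

```text
pics
scene 57.347370788590595 -0.03801259833925834 [ 1.123 -0.013  0.838] [[-0.07, 1.0, -0.01], [0.81, 0.05, -0.58], [-0.58, -0.04, -0.81]]
light_mid [([205.9, 241.7], 0.61, [0.559, -0.325, 0.03]), ([313.2, 318.2], 0.28, [0.733, -0.065, 0.03])]
slide_mid [([314.0, 320.8], 0.62, [0.739, -0.063, 0.03]), ([459.5, 222.6], 0.56, [0.467, 0.258, 0.03])]
slide_frosted [([435.5, 211.2], 0.34, [0.436, 0.204, 0.03])]
amber_mid [([370.4, 182.5], 0.73, [0.352, 0.049, 0.03]), ([382.2, 321.8], 0.7, [0.733, 0.074, 0.03]), ([436.1, 210.0], 0.52, [0.432, 0.206, 0.03])]
foam [([443.0, 224.2], 0.74, [0.474, 0.219, 0.03])]
base_seat [([326.3, 233.9], 0.8, [0.52, -0.052, 0.03]), ([206.3, 241.6], 0.5, [0.558, -0.324, 0.03])]
top 45.29495181758467 0.022045466651781743 [ 0.453 -0.039  1.162] [[-0.0, -1.0, 0.03], [-1.0, 0.0, -0.08], [0.08, -0.03, -1.0]]
light_mid [([441.7, 238.3], 0.68, [0.549, -0.327, 0.03])]
slide_mid [([139.2, 282.2], 0.8, [0.464, 0.268, 0.03]), ([407.3, 159.5], 0.6, [0.707, -0.261, 0.03]), ([161.8, 289.8], 0.59, [0.449, 0.224, 0.03]), ([149.5, 132.7], 0.25, [0.76, 0.253, 0.03])]
slide_frosted [([301.4, 264.6], 0.64, [0.497, -0.048, 0.03]), ([148.9, 264.9], 0.53, [0.498, 0.25, 0.03])]
amber_mid [([251.5, 337.8], 0.98, [0.356, 0.049, 0.03]), ([172.9, 292.3], 0.83, [0.444, 0.202, 0.03])]
foam [([159.4, 289.3], 0.57, [0.45, 0.228, 0.03]), ([489.6, 188.2], 0.52, [0.649, -0.425, 0.03]), ([169.5, 291.2], 0.16, [0.447, 0.209, 0.03])]
base_seat [([303.1, 263.0], 0.66, [0.5, -0.051, 0.03]), ([239.3, 154.2], 0.39, [0.718, 0.075, 0.03]), ([307.0, 129.5], 0.28, [0.768, -0.06, 0.03])]
0.7 [[-3.51119301e-01 -9.36330730e-01 -7.21240937e-07]
 [-9.36330727e-01  3.51119300e-01  8.31099400e-05]
 [-7.75651492e-05  2.98568241e-05 -9.99999997e-01]] 0.9986111788201136
```

View pics/top0.png

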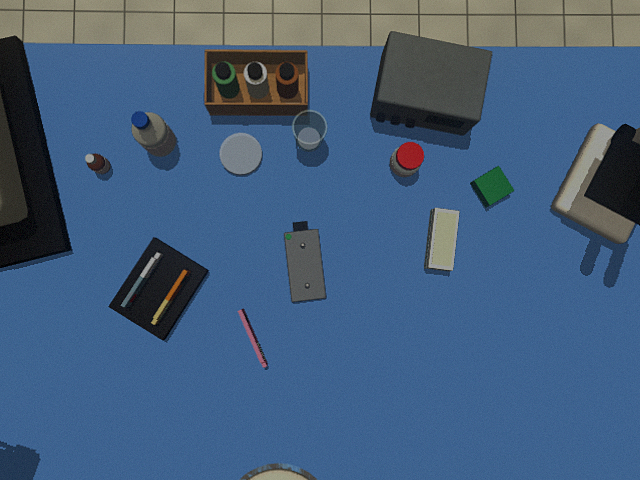

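View pics/scene0.png

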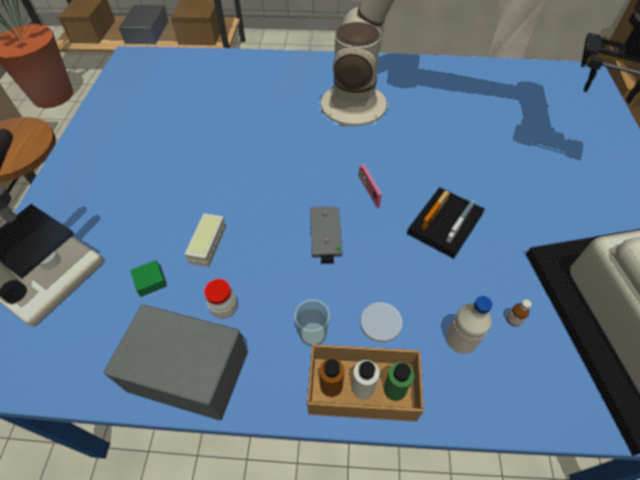

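The top view shows the base at about (305,265) with pegs at (303,246) and (307,285), the white block at (443,239), and the foam at (159,289). The clear slide runs (123,305)–(158,254) and the amber one is beside it. The pink look-alike is at (252,338).

Run:
```python
from h import *
c=capture("top"); im=c["color"]; hsv=cv2.cvtColor(im,cv2.COLOR_BGR2HSV)
def rect(mask,box,z,nm):
    m=np.zeros(mask.shape,np.uint8); x0,y0,x1,y1=box; m[y0:y1,x0:x1]=mask[y0:y1,x0:x1]
    m=cv2.morphologyEx(m,cv2.MORPH_OPEN,np.ones((3,3)))
    cs,_=cv2.findContours(m,cv2.RETR_EXTERNAL,cv2.CHAIN_APPROX_NONE); k=max(cs,key=cv2.contourArea)
    P=np.array([onz(c,p[0],z)[:2] for p in k],np.float32); r=cv2.minAreaRect(P*1000)
    print(nm,cv2.contourArea(k),np.round(r[0],1),np.round(r[1],1),round(r[2],1))
H,S,V=cv2.split(hsv)
rect(((S<90)&(V>150)).astype(np.uint8),(420,195,470,285),.04,"block")
notblue=(~((H>95)&(H<125)&(S>100))).astype(np.uint8)
rect(notblue,(280,232,335,310),.018,"base")
rect(notblue,(100,230,215,345),.026,"foam")
for uv in[(303,246),(307,285)]: print("peg",onz(c,uv,.03).round(4))
a=cv2.resize(im[235:345,100:215],None,fx=5,fy=5,interpolation=cv2.INTER_CUBIC)
s=capture("scene"); b=cv2.resize(s["color"][180:260,400:490],None,fx=6,fy=6,interpolation=cv2.INTER_CUBIC)
cv2.imwrite("pics/foamtop.png",a); cv2.imwrite("pics/foamsc.png",b)
d=np.hstack([cv2.resize(im[215:310,275:335],None,fx=6,fy=6,interpolation=cv2.INTER_CUBIC),cv2.resize(im[195:290,415:475],None,fx=6,fy=6,interpolation=cv2.INTER_CUBIC)])
cv2.imwrite("pics/bb.png",d)
```

```text
block 941.5 [ 546.9 -327.8] [ 48.  117.5] 82.3
base 2286.0 [497.4 -53.9] [138.9  69.3] 6.4
foam 5094.5 [453.1 231.6] [125.4 159.8] 58.0
peg [ 0.534  -0.0512  0.03  ]
peg [ 0.4572 -0.0587  0.03  ]
```

View pics/foamtop.png

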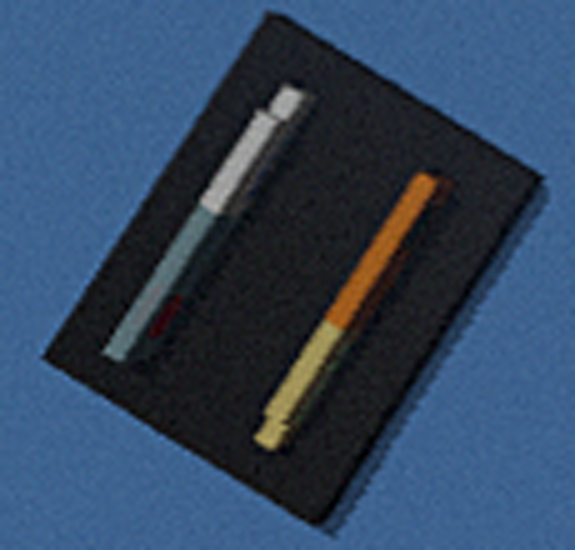

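View pics/bb.png

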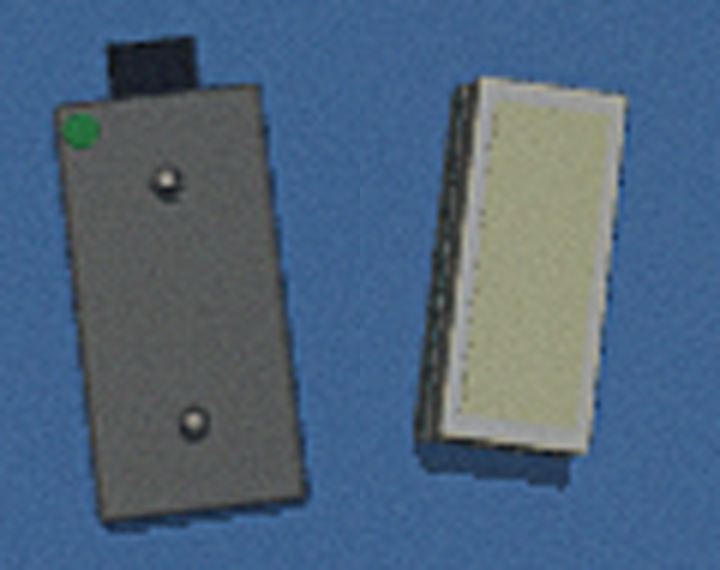

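View pics/foamsc.png

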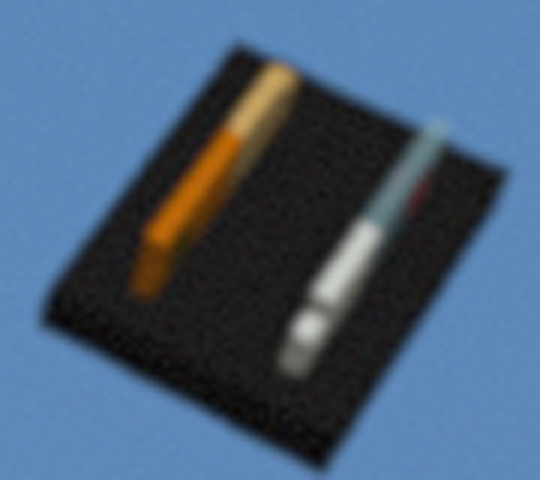

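Seen from above, the clear slide's frosted, notched end is at the upper right (crop ~(285,100)), so its clear end is at the lower left (~(115,355)) and slide +x is at about 148°. The block's long axis is at -7.7°, the base's at +6°. I'll head for the block.

```bash
python3 -m creep '[[40,-34,0,0,0,0,1],[40,-34,0,0,0,0,1],[40,-34,0,0,0,0,1],[40,-34,0,0,0,0,1],[40,-34,0,0,0,0,1],[40,-34,0,0,0,0,1],[40,-34,0,0,0,0,1],[40,-34,0,0,0,0,1],[40,-34,0,0,0,0,1],[40,-34,0,0,0,0,1]]'
python3 -m creep '[[43,-36,0,0,0,0,1],[43,-36,0,0,0,0,1],[43,-36,0,0,0,0,1],[43,-36,0,0,0,0,1],[43,-36,0,0,0,0,1],[43,-36,0,0,0,0,1],[43,-36,0,0,0,0,1],[39,-35,0,0,0,0,1],[0,0,30,0,0,-6.5,1],[0,0,30,0,0,-6.5,1]]'
cat > go.py <<'E'
# shift (tool mm) and yaw needed from the present pose to a target TCP x y z(mm) yaw of tool x (deg, 999 = keep)
import sys; from h import *
s=sense(); R=np.array(s["ee_rot"]); p=np.array(s["tcp_pos"])*1000
t=np.array(list(map(float,sys.argv[1:4]))); yaw=np.degrees(np.arctan2(R[1,0],R[0,0]))%360
print("t",round(s["time_s"],2),"tcp",p.round(1),"yaw",round(yaw,1),"grip",round(s["gripper_width"],3),"F",np.round(s["wrist_force"],1),"j",np.round(s["joints"],0))
print("tool shift",(R.T@(t-p)).round(1),"tool z turn",round(-((float(sys.argv[4])-yaw+180)%360-180),1) if len(sys.argv)>4 else "")
E
python3 go.py 546.9 -327.8 12 262.3
```

```text
time_s: 2.05
tcp_pos: [0.3977, 0.0897, 0.2231]
ee_rot: [[-0.351, -0.937, 0.001], [-0.937, 0.351, 0.001], [-0.001, -0.001, -1.0]]
wrist_force: [0.1, -0.4, -0.7]
gripper_width: 1.002
time_s: 3.3
tcp_pos: [0.5467, -0.3289, 0.1615]
ee_rot: [[-0.129, -0.992, 0.0], [-0.992, 0.129, -0.0], [-0.0, -0.0, -1.0]]
wrist_force: [0.5, -0.7, 0.2]
gripper_width: 1.001
t 3.3 tcp [ 546.7 -328.9  161.5] yaw 262.6 grip 1.001 F [ 0.5 -0.7  0.2] j [-17.  26.  -3.  -0. -62.  99.]
tool shift [ -1.1  -0.  149.5] tool z turn 0.3
```

```bash
python3 -m creep '[[-1,0,35,0,0,0.3,1],[0,0,35,0,0,0,1],[0,0,35,0,0,0,1],[0,0,25,0,0,0,1],[0,0,19.5,0,0,0,1],[0,0,0,0,0,0,1],[0,0,0,0,0,0,0],[0,0,0,0,0,0,0],[0,0,0,0,0,0,0],[0,0,0,0,0,0,0]]'; python3 go.py 546.9 -327.8 12 262.3
```

```text
time_s: 4.55
tcp_pos: [0.547, -0.3269, 0.0136]
ee_rot: [[-0.137, -0.991, 0.001], [-0.991, 0.137, -0.0], [0.0, -0.001, -1.0]]
wrist_force: [0.3, 0.3, 0.1]
gripper_width: 0.63
t 4.55 tcp [ 547.  -326.9   13.6] yaw 262.1 grip 0.63 F [0.3 0.3 0.1] j [-16.  35. -11.   0. -44.  98.]
tool shift [ 0.9 -0.   1.6] tool z turn -0.2
```

```bash
python3 -m creep '[[0,0,0,0,0,0,0],[0,0,0,0,0,0,0],[0,0,0,0,0,0,0],[0,0,-20,0,0,0,0],[0,0,-30,0,0,0,0],[-15,5,-30,0,0,0,0],[-40,13,0,0,0,0,0],[-50,17,0,0,0,0,0],[-50,17,0,0,0,0,0],[-50,17,0,0,0,0,0]]'; python3 go.py 497 -54.3 75 276
```

```text
time_s: 5.8
tcp_pos: [0.505, -0.1126, 0.0919]
ee_rot: [[-0.138, -0.99, -0.002], [-0.99, 0.138, 0.001], [-0.0, 0.002, -1.0]]
wrist_force: [1.2, -0.0, -2.6]
gripper_width: 0.573
t 5.8 tcp [ 505.  -112.6   91.9] yaw 262.1 grip 0.573 F [ 1.2 -0.  -2.6] j [  5.  20. -24.  -0. -46.  77.]
tool shift [-56.6  15.9  17. ] tool z turn -13.9
```

```bash
python3 -m creep '[[-28,8,0,0,0,0,0],[-27,8,0,0,0,0,0],[0,0,0,0,0,-7,0],[0,0,0,0,0,-6.9,0],[0,0,15,0,0,0,0],[0,0,0,0,0,0,0],[0,0,0,0,0,0,0],[0,0,0,0,0,0,0],[0,0,0,0,0,0,0],[0,0,0,0,0,0,0]]'; python3 go.py 497 -54.3 75 276
python3 - <<'E'
from h import *
c=capture("top"); s=capture("scene")
a=cv2.resize(c["color"][215:310,265:345],None,fx=5,fy=5,interpolation=cv2.INTER_CUBIC)
b=cv2.resize(s["color"][185:280,285:365],None,fx=5,fy=5,interpolation=cv2.INTER_CUBIC)
cv2.imwrite("pics/hov.png",np.hstack([a,b]))
E
```

```text
time_s: 7.05
tcp_pos: [0.4982, -0.0577, 0.0783]
ee_rot: [[0.105, -0.994, 0.0], [-0.994, -0.105, 0.0], [-0.0, -0.0, -1.0]]
wrist_force: [-0.5, 0.8, -3.5]
gripper_width: 0.567
t 7.05 tcp [498.2 -57.7  78.3] yaw 276.0 grip 0.567 F [-0.5  0.8 -3.5] j [ 12.  19. -28.  -0. -43.  84.]
tool shift [-3.5  0.8  3.3] tool z turn 0.0
```

View pics/hov.png

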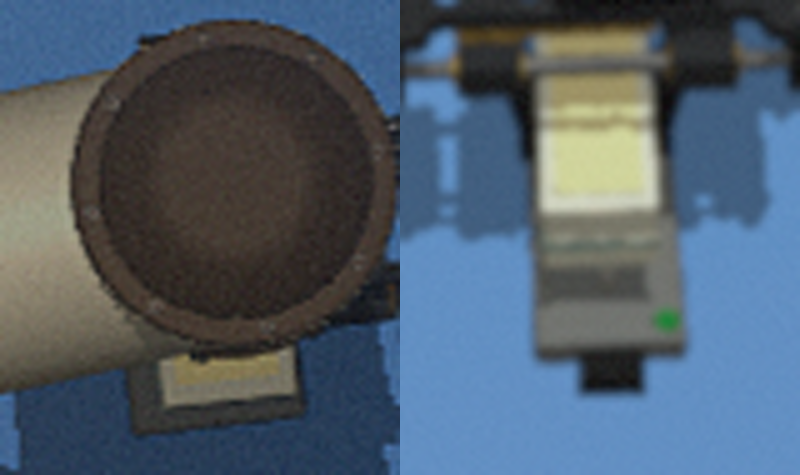

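Run:
```python
from h import *
c=capture("top"); s=capture("scene")
z=.0783+.0264
for uv in[(297.6,296.6),(324.6,293.6)]: print("near top corner",(onz(c,uv,z)*1000).round(1))
for uv in[(313,228),(337,227.4)]: print("far top corner",(onz(s,uv,z)*1000).round(1))
# expected from TCP
a=np.radians(6); ex=np.array([np.cos(a),np.sin(a)]); ey=np.array([-ex[1],ex[0]]); p=np.array([498.2,-57.7])
for sx,sy in((-60,25),(-60,-25),(60,-25),(60,25)): print(p+ex*sx+ey*sy)
# base corners in scene/top, z=.018
for nm,cc,uvs in(("top",c,[(265+137/5,215+435/5),(265+303/5,215+412/5)]),("scene",s,[(285+137/5,185+358/5),(285+285/5,185+352/5)])):
    for uv in uvs: print(nm,"base",(onz(cc,uv,.018)*1000).round(1))
q=np.array([497,-54.3])
for sx,sy in((-70,35),(-70,-35),(70,-35),(70,35)): print("exp base",q+ex*sx+ey*sy)
```

```text
near top corner [435.9 -40.2 104.7]
near top corner [441.1 -89.6 104.7]
far top corner [561.7 -77.3 104.7]
far top corner [557.  -26.9 104.7]
[435.9154747  -39.10866041]
[441.14189786 -88.83475518]
[560.4845253  -76.29133959]
[555.25810214 -26.56524482]
top base [423.9 -30.   18. ]
top base [432.6 -95.7  18. ]
scene base [576.3 -79.7  18. ]
scene base [568.9 -13.5  18. ]
exp base [423.72497111 -26.80872609]
exp base [431.04196354 -96.42525877]
exp base [570.27502889 -81.79127391]
exp base [562.95803646 -12.17474123]
```

Run:
```python
from h import *
for n,box in(("top",(285,235,325,300)),("scene",(305,205,348,258))):
    c=capture(n); im=cv2.imread(f"pics/{n}0.png"); x0,y0,x1,y1=box
    g=cv2.cvtColor(im,cv2.COLOR_BGR2GRAY)[y0:y1,x0:x1].astype(float)
    d=cv2.GaussianBlur(np.abs(g-cv2.medianBlur(g.astype(np.uint8),15)),(0,0),1.5)
    for X in([.5368,-.0501],[.4572,-.0585]):
        u0=proj(c,[*X,.025])[0]; yy,xx=np.mgrid[y0:y1,x0:x1]; w=d*((xx-u0[0])**2+(yy-u0[1])**2<7**2); w[w<w.max()*.4]=0
        u=np.array([(w*xx).sum(),(w*yy).sum()])/w.sum(); print(n,u0.round(1),u.round(1),(onz(c,u,.025)*1000).round(1))
    # base-edge lines check: fit quad of grey region
    hsv=cv2.cvtColor(im,cv2.COLOR_BGR2HSV); m=((hsv[...,1]<60)&(hsv[...,2]>50)).astype(np.uint8); k=np.zeros_like(m); k[y0-10:y1+12,x0-10:x1+14]=m[y0-10:y1+12,x0-10:x1+14]
    cs,_=cv2.findContours(k,0,cv2.CHAIN_APPROX_NONE); q=max(cs,key=cv2.contourArea)
    r=cv2.minAreaRect(np.array([onz(c,p[0],.018)[:2]*1000 for p in q],np.float32)); print(n,r)
```

```text
top [302.4 244.8] [302.5 245.5] [535.3 -50.2  25. ]
top [306.8 285. ] [306.8 285.7] [455.9 -58.4  25. ]
top ((497.45037841796875, -53.95973587036133), (138.61537170410156, 68.0750961303711), 6.364984035491943)
scene [326.7 241.2] [325.9 240.9] [536.1 -51.9  25. ]
scene [325.2 214.1] [324.3 214.4] [458.2 -60.6  25. ]
scene ((499.881591796875, -55.70622634887695), (144.1028289794922, 67.5554428100586), 6.568977355957031)
```

```bash
python3 -m creep '[[-3.6,0.9,0,0,0,-0.2,0],[0,0,10,0,0,0,0],[0,0,10,0,0,0,0],[0,0,8,0,0,0,0],[0,0,4,0,0,0,0],[0,0,3,0,0,0,0],[0,0,3,0,0,0,0],[0,0,0,0,0,0,0],[0,0,0,0,0,0,0],[0,0,0,0,0,0,0]]'; python3 go.py 497 -54.3 31.6 276.2
```

```text
time_s: 8.6
tcp_pos: [0.497, -0.0542, 0.0403]
ee_rot: [[0.109, -0.994, 0.0], [-0.994, -0.109, 0.0], [-0.0, -0.0, -1.0]]
wrist_force: [-0.3, -1.5, -3.5]
gripper_width: 0.572
t 8.6 tcp [497.  -54.2  40.3] yaw 276.2 grip 0.572 F [-0.3 -1.5 -3.5] j [ 12.  23. -30.   0. -37.  84.]
tool shift [0.1 0.  8.7] tool z turn 0.0
```

```bash
python3 -m creep '[[0,0,3,0,0,0,0],[0,0,3,0,0,0,0],[0,0,2,0,0,0,0],[0,0,1.5,0,0,0,0],[0,0,0.5,0,0,0,0],[0,0,0,0,0,0,0],[0,0,0,0,0,0,0],[0,0,0,0,0,0,0],[0,0,0,0,0,0,0],[0,0,0,0,0,0,0]]'; python3 go.py 497 -54.3 31.6 276.2
```

```text
time_s: 9.85
tcp_pos: [0.4967, -0.0542, 0.0314]
ee_rot: [[0.109, -0.994, -0.0], [-0.994, -0.109, -0.0], [0.0, 0.0, -1.0]]
wrist_force: [-5.3, 2.4, 7.6]
gripper_width: 0.57
t 9.85 tcp [496.7 -54.2  31.4] yaw 276.3 grip 0.57 F [-5.3  2.4  7.6] j [ 12.  23. -30.   0. -36.  84.]
tool shift [ 0.1 -0.3 -0.2] tool z turn 0.1
```

```bash
python3 -m creep '[[0,0,1,0,0,0,0],[0,0,0,0,0,0,0],[0,0,-1.5,0,0,0,1],[0,0,0,0,0,0,1],[0,0,0,0,0,0,1],[0,0,0,0,0,0,1],[0,0,-20,0,0,0,1],[0,0,-40,0,0,0,1],[0,0,-50,0,0,0,1],[0,0,-20,0,0,0,1]]'; python3 go.py 455 268 160 238
```

```text
time_s: 11.1
tcp_pos: [0.4984, -0.0541, 0.1635]
ee_rot: [[0.109, -0.994, 0.005], [-0.994, -0.109, 0.001], [0.0, -0.005, -1.0]]
wrist_force: [0.0, 0.7, -0.7]
gripper_width: 0.999
t 11.1 tcp [498.4 -54.1 163.5] yaw 276.3 grip 0.999 F [ 0.   0.7 -0.7] j [ 12.  13. -22.   0. -55.  84.]
tool shift [-324.9    8.     3.5] tool z turn 38.3
```

Run:
```python
from h import *
from scipy.optimize import least_squares
a=np.radians(148.); ex=np.array([np.cos(a),np.sin(a)]); ey=np.array([-ex[1],ex[0]])
print("from foam",np.array([453.1,231.6])-32*ey)
# seat check + slide
for n,o,f,pts in(("top",(100,235),5,[((104,349),60,4),((124,360),60,-4),((203,208),-6,4),((219,216),-6,-4),((261,110),-48,4)]),
               ("scene",(400,180),6,[((429,122),60,-4),((448,132),60,4),((385,226),-6,4),((361,217),-6,-4),((310,300),-48,-4)])):
    c=capture(n)
    P=np.array([onz(c,np.array(o)+np.array(p)/f,.056)[:2]*1000 for p,_,_ in pts]); L=np.array([(x,(-y if n=="top" else y)) for _,x,y in pts],float)
    def res(v,L=L):
        t=v[2]; R=np.array([[np.cos(t),-np.sin(t)],[np.sin(t),np.cos(t)]]); return (L@R.T+v[:2]-P).ravel()
    for S in(1,-1):
        r=least_squares(lambda v:res(v,L*[1,S]),[470,258,a]); print(n,S,r.x[:2].round(1),np.degrees(r.x[2]).round(1),r.fun.reshape(-1,2).round(1).tolist())
    cv2.imwrite(f"pics/seat_{n}.png",cv2.resize(c["color"][205:310,265:345],None,fx=5,fy=5,interpolation=cv2.INTER_CUBIC))
a=[cv2.imread(f"pics/seat_{n}.png") for n in("top","scene")]; cv2.imwrite("pics/seat.png",np.hstack(a))
```

```text
from foam [470.05741646 258.73753908]
top 1 [469.2 258.4] 147.6 [[-1.0, -0.1], [-1.1, 0.7], [1.7, 0.5], [0.5, -0.2], [-0.1, -0.9]]
top -1 [470.3 260.4] 150.7 [[-5.6, -7.8], [2.5, 6.7], [-1.1, -4.2], [5.9, 8.9], [-1.7, -3.6]]
scene 1 [468.5 256.7] 144.9 [[2.8, 9.1], [-6.6, -4.3], [-2.0, -11.6], [6.5, 3.6], [-0.7, 3.2]]
scene -1 [469.8 258.6] 148.3 [[-2.3, 1.3], [-2.9, 1.3], [3.9, -2.7], [3.5, -0.8], [-2.2, 0.9]]
```

```bash
python3 -m creep '[[-54.4,1.7,0,0,0,0,0.4],[-54.4,1.7,0,0,0,0,0.4],[-54.4,1.7,0,0,0,0,0.4],[-54.4,1.7,0,0,0,0,0.4],[-54.4,1.7,0,0,0,0,0.4],[-54.4,1.7,0,0,0,0,0.4],[0,0,0,0,0,9.6,0.4],[0,0,0,0,0,9.6,0.4],[0,0,0,0,0,9.6,0.4],[0,0,0,0,0,9.6,0.4]]'; python3 go.py 452.7 269.2 32 237.9
python3 - <<'E'
from h import *
a=[]
for n in("top","scene"):
    c=capture(n); a.append(cv2.resize(c["color"][205:310,265:345],None,fx=5,fy=5,interpolation=cv2.INTER_CUBIC))
cv2.imwrite("pics/seat.png",np.hstack(a))
E
```

```text
time_s: 12.45
tcp_pos: [0.4505, 0.2686, 0.1587]
ee_rot: [[-0.537, -0.844, -0.002], [-0.844, 0.537, -0.002], [0.003, 0.001, -1.0]]
wrist_force: [-0.2, 1.0, 0.7]
gripper_width: 0.401
t 12.45 tcp [450.5 268.6 158.7] yaw 237.5 grip 0.401 F [-0.2  1.   0.7] j [ 49.  16. -19.  -0. -56.   9.]
tool shift [ -2.1  -1.7 126.7] tool z turn -0.4
```

View pics/seat.png

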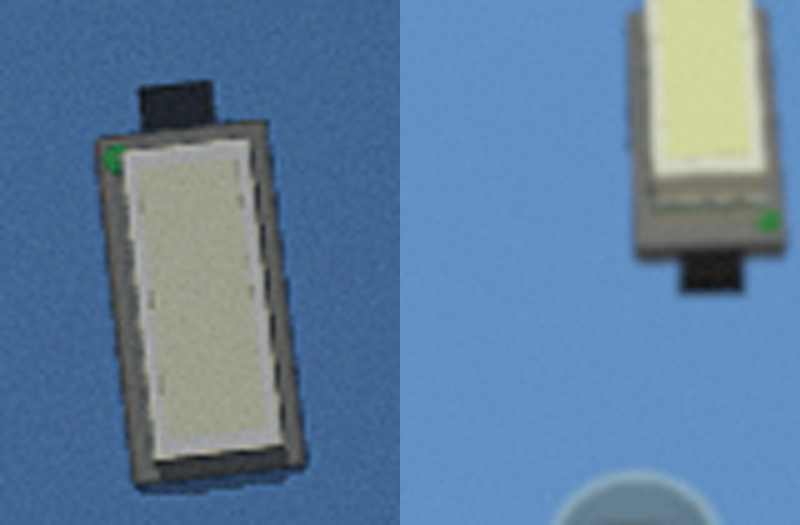

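The backlight sits flat and parallel on the base, with its top at crop (125,150)–(280,450), and it has been released. Next is the slide.

```bash
python3 -m creep '[[-2,-1.7,30,0,0,-0.4,0.4],[0,0,30,0,0,0,0.4],[0,0,30,0,0,0,0.4],[0,0,22,0,0,0,0.4],[0,0,14,0,0,0,0.4],[0,0,0,0,0,0,0.4],[0,0,0,0,0,0,0.4],[0,0,0,0,0,0,0],[0,0,0,0,0,0,0],[0,0,0,0,0,0,0]]'; python3 go.py 452.7 269.2 32 237.9
```

```text
time_s: 13.8
tcp_pos: [0.4539, 0.2701, 0.035]
ee_rot: [[-0.526, -0.85, 0.001], [-0.85, 0.526, 0.001], [-0.001, -0.0, -1.0]]
wrist_force: [0.2, -0.8, -0.3]
gripper_width: 0.142
t 13.8 tcp [453.9 270.1  35. ] yaw 238.2 grip 0.142 F [ 0.2 -0.8 -0.3] j [ 48.  25. -26.   0. -38.  10.]
tool shift [1.3 0.5 2.9] tool z turn 0.3
```

```bash
python3 -m creep '[[0,0,0,0,0,0,0.3],[0,0,0,0,0,0,0.3],[1,0.5,4,0,0,0,0.3],[0,0,0,0,0,0,0.3],[0,0,0,0,0,0,0],[0,0,0,0,0,0,0],[0,0,0,0,0,0,0],[0,0,0,0,0,0,0],[0,0,0,0,0,0,0],[0,0,0,0,0,0,0]]'; python3 go.py 452.7 269.2 31 237.9
```

```text
time_s: 15.05
tcp_pos: [0.4528, 0.2694, 0.0306]
ee_rot: [[-0.526, -0.85, 0.0], [-0.85, 0.526, 0.0], [-0.0, -0.0, -1.0]]
wrist_force: [0.8, 0.7, 0.1]
gripper_width: 0.09
t 15.05 tcp [452.8 269.4  30.6] yaw 238.2 grip 0.09 F [0.8 0.7 0.1] j [ 48.  26. -27.   0. -38.  10.]
tool shift [ 0.2 -0.  -0.4] tool z turn 0.3
```

```bash
python3 -m creep '[[0,0,-5,0,0,0,0],[0,0,-10,0,0,0,0],[0,0,-15,0,0,0,0],[0,0,-25,0,0,0,0],[0,0,-35,0,0,0,0],[0,0,-40,0,0,0,0],[0,0,-40,0,0,0,0],[0,0,-30,0,0,0,0],[0,0,0,0,0,0,0],[0,0,0,0,0,0,0]]'; python3 go.py 500 -54 230 276
python3 - <<'E'
from h import *
a=[]
for n,(x,y) in(("top",(60,225)),("scene",(380,110))):
    c=capture(n); a.append(cv2.resize(c["color"][y:y+130,x:x+130],(520,520),interpolation=cv2.INTER_CUBIC)[:, :400])
cv2.imwrite("pics/lift.png",np.hstack(a))
E
```

```text
time_s: 16.3
tcp_pos: [0.452, 0.2687, 0.2302]
ee_rot: [[-0.527, -0.85, -0.001], [-0.85, 0.527, -0.001], [0.001, 0.001, -1.0]]
wrist_force: [0.3, -0.5, -1.5]
gripper_width: 0.092
t 16.3 tcp [452.  268.7 230.2] yaw 238.2 grip 0.092 F [ 0.3 -0.5 -1.5] j [ 48.  12. -13.  -0. -65.  10.]
tool shift [ 249.1 -210.8    0.3] tool z turn -37.8
```

View pics/lift.png

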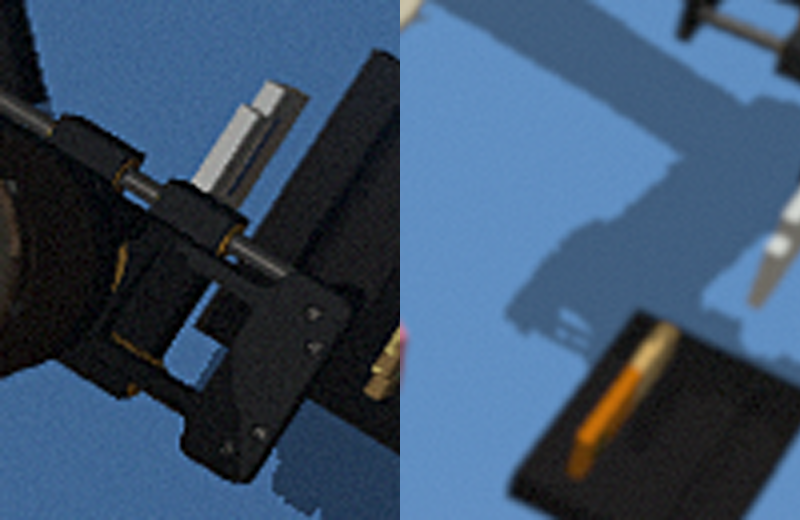

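The slide is out of the foam. A blue stripe shows on its face towards tool +x, so the label side is there as worked out. The amber slide hasn't moved. Carrying the clear slide over the backlight.

```bash
python3 -m creep '[[30,-22,0,0,0,0,0],[45,-33,0,0,0,0,0],[48,-35,0,0,0,0,0],[48,-35,0,0,0,0,0],[48,-35,0,0,0,0,0],[44.2,-32.6,0,0,0,0,0],[0,0,0,0,0,-9.5,0],[0,0,0,0,0,-9.5,0],[0,0,0,0,0,-9.5,0],[0,0,0,0,0,-9.5,0]]'; python3 go.py 477 -56.5 230 276.2
python3 -m creep '[[0,0,0,0,4,0,0],[0,0,0,0,6,0,0],[0,0,0,0,6,0,0],[0,0,0,0,6,0,0],[0,0,0,0,6,0,0],[0,0,0,0,6,0,0],[0,0,0,0,6,0,0],[0,0,0,0,5,0,0],[0,0,0,0,0,0,0],[0,0,0,0,0,0,0]]'; python3 go.py 477 -56.5 150
```

```text
time_s: 17.65
tcp_pos: [0.4774, -0.0561, 0.2294]
ee_rot: [[0.114, -0.994, -0.003], [-0.994, -0.114, -0.0], [0.0, 0.003, -1.0]]
wrist_force: [-0.9, 0.5, -1.0]
gripper_width: 0.087
t 17.65 tcp [477.4 -56.1 229.4] yaw 276.5 grip 0.087 F [-0.9  0.5 -1. ] j [ 13.   8. -18.  -0. -64.  84.]
tool shift [ 0.4  0.4 -0.6] tool z turn 0.3
time_s: 18.9
tcp_pos: [0.478, -0.0558, 0.2303]
ee_rot: [[0.077, -0.994, 0.076], [-0.704, -0.108, -0.702], [0.706, 0.0, -0.708]]
wrist_force: [-0.8, 0.3, -0.5]
gripper_width: 0.087
t 18.9 tcp [478.  -55.8 230.3] yaw 276.2 grip 0.087 F [-0.8  0.3 -0.5] j [ 34.  12. -39.  42. -69.  36.]
tool shift [-56.4   1.   57.3] tool z turn
```

```bash
python3 -m creep '[[-10,0.5,10,0,0,0,0],[-14,0.5,14,0,0,0,0],[-14,0,14,0,0,0,0],[-14,0,14,0,0,0,0],[-14,0,14,0,0,0,0],[-10,0,10,0,0,0,0],[-8,0,8,0,0,0,0],[0,0,0,0,0,0,0],[0,0,0,0,0,0,0],[0,0,0,0,0,0,0]]'; python3 go.py 477 -56.5 94
python3 - <<'E'
from h import *
a=[]
for n,(x,y) in(("top",(250,205)),("scene",(270,160))):
    c=capture(n); a.append(cv2.resize(c["color"][y:y+120,x:x+100],None,fx=4,fy=4,interpolation=cv2.INTER_CUBIC))
cv2.imwrite("pics/tilt.png",np.hstack(a))
E
```

```text
time_s: 20.15
tcp_pos: [0.4773, -0.0557, 0.1122]
ee_rot: [[0.076, -0.994, 0.078], [-0.703, -0.109, -0.702], [0.707, -0.001, -0.707]]
wrist_force: [-0.1, 1.0, -0.7]
gripper_width: 0.089
t 20.15 tcp [477.3 -55.7 112.2] yaw 276.2 grip 0.089 F [-0.1  1.  -0.7] j [ 32.  22. -48.  51. -56.  22.]
tool shift [-12.3   0.5  13.4] tool z turn
```

View pics/tilt.png

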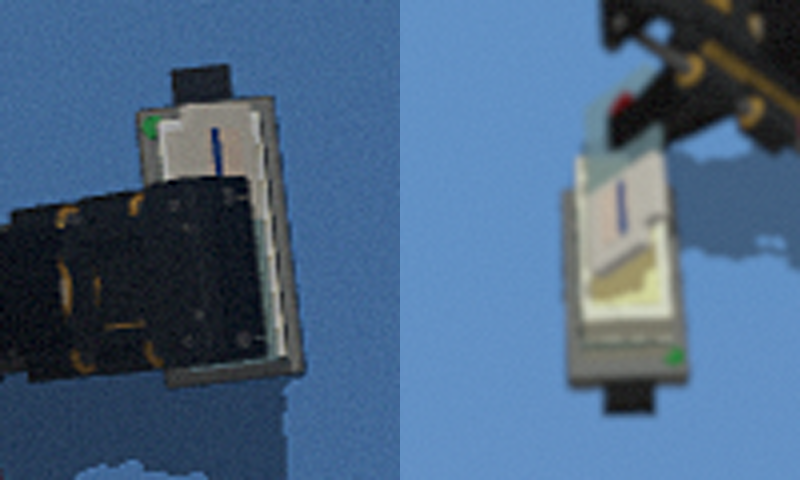

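The label with its blue stripe faces up, and the slide is level along its length over the backlight. I'll lower it to a gap of about 12 mm and check against a projected outline.

```bash
python3 -m creep '[[-4,0.4,5,0,0,0,0],[-5,0,5,0,0,0,0],[-4,0,4,0,0,0,0],[-2,0,2,0,0,0,0],[0,0,0,0,0,0,0],[0,0,0,0,0,0,0],[0,0,0,0,0,0,0],[0,0,0,0,0,0,0],[0,0,0,0,0,0,0],[0,0,0,0,0,0,0]]'; python3 go.py 477 -56.5 90
python3 - <<'E'
from h import *
s=sense(); R=np.array(s["ee_rot"]); p=np.array(s["tcp_pos"])
S=np.c_[R[:,1],R[:,0],-R[:,2]]; ctr=p+S@[-.02,0,.0004]; print("slide ctr",(ctr*1000).round(1),"tilt",np.degrees(np.arccos(S[2,2])).round(1))
L=np.array([[x,.004,z] for x,z in((-.06,-.025),(.06,-.025),(.06,.025),(-.048,.025),(-.048,.013),(-.06,.013))])
a=np.radians(6.2); e=np.array([np.cos(a),np.sin(a),0]); g=np.array([-e[1],e[0],0]); B=np.array([.497,-.0545,.058])+np.array([e*sx*.06+g*sy*.025 for sx,sy in((1,1),(1,-1),(-1,-1),(-1,1))])
o=[]
for n,(x,y) in(("top",(250,205)),("scene",(270,160))):
    c=capture(n); im=cv2.resize(c["color"][y:y+120,x:x+100],None,fx=4,fy=4,interpolation=cv2.INTER_CUBIC)
    for P,col in((ctr+L@S.T,(0,255,0)),(B,(0,0,255))):
        cv2.polylines(im,[((proj(c,P)-[x,y]+.5)*4).astype(np.int32)],True,col,1)
    o.append(im)
cv2.imwrite("pics/fin.png",np.hstack(o))
E
```

```text
time_s: 21.5
tcp_pos: [0.4767, -0.0566, 0.0899]
ee_rot: [[0.077, -0.994, 0.077], [-0.703, -0.109, -0.703], [0.707, -0.0, -0.707]]
wrist_force: [0.7, 0.1, 0.2]
gripper_width: 0.089
t 21.5 tcp [476.7 -56.6  89.9] yaw 276.2 grip 0.089 F [0.7 0.1 0.2] j [ 31.  24. -50.  53. -53.  18.]
tool shift [ 0.  -0.3 -0.2] tool z turn 
slide ctr [496.6 -54.2  90.2] tilt 45.0
```

View pics/fin.png

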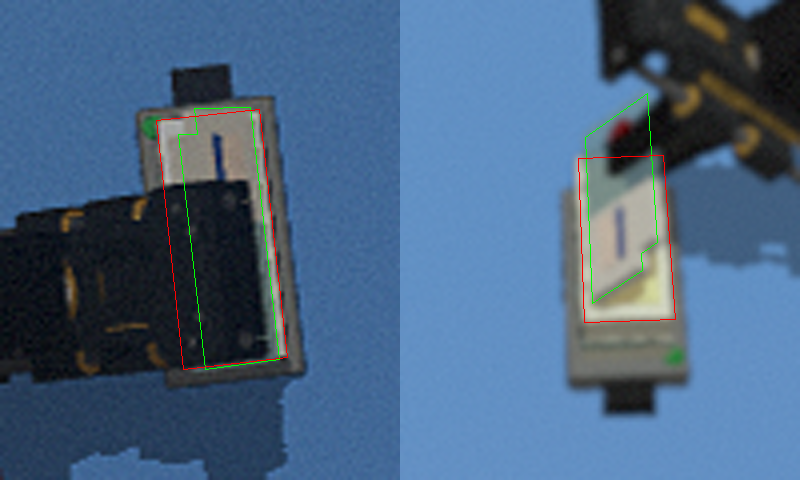

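The projected slide (green) and backlight (red) outlines match both pictures to within about 1–2 px. The slide is centred, at 45°, label up, and the wrist force is close to zero. Handing in.

```bash
python3 -c "
from station import finish_job; print(finish_job())"
```

```text
the job is handed in; nothing more can be done
None
```

I handed the job in at about 21.6 s of the 48 s allowed: the backlight is seated and the clear slide is held over it. The hand-in gave no verdict.

- **Backlight:** I gripped it across its 50 mm width and lowered it onto both pegs. Downward motion stopped with about 11 N of contact at the expected height, with the block flat on the base. I let go, and the picture showed it flat and parallel.
- **Slide:** The notch gave the frosted end. I gripped the clear end about 20 mm from the middle, so the pads covered roughly x = 10 to 30 mm. I stopped about 4 mm too high the first time, so I reopened slightly and went lower before closing on it.
- **Final pose:**
  - The slide is leaned 45.0° with the label facing up. Its centre is about 0.5 mm from the backlight's centre.
  - The calculated gap above the backlight is about 12 mm.
  - The wrist force is under 1 N.
- **Checks:** The projected outlines matched both cameras to within about 1–2 pixels. The two cameras disagreed by about 2 mm on the base position, which is within their calibration. The amber slide was unmoved in the last picture that showed it, and the arm went nowhere near the other bystanders, though I didn't check them again at the end.

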